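# Set the card-reader stand to its height mark and clamp it

## Robot

A 6-joint arm with a two-finger parallel gripper is mounted at the origin on the work surface. World frame = base frame: x ahead of the robot, y to its left, z up, the work surface at z = 0. Lengths are in m, angles in rad, forces in N, time in s.
With the tool pointing down it reaches from about 0.25 to 0.775 m from the base axis. Payload 4 kg.
Tool frame: the origin (TCP) lies midway between the tips of the shut fingers; the grasp point (between the pads) lies 19 mm behind it; z points along the fingers, y is the direction in which the jaws open and shut (so a half turn about z gives the same grasp; the last joint's range is limited). The gripper opens to 94 mm and grips with 3 to 60 N. Pads are 16 mm wide; open, the fingers measure 119 mm over their backs; the gripper's body (75 mm by 177 mm) begins 78 mm behind the grasp point.
Start: joints at [1.168, 0.087, 1.371, -0, 1.684, -0.103], TCP at [0.162, 0.525, 0.206] pointing down, gripper open.
Joint ranges: [-3.1, 3.1], [-0.76, 2.03], [0.27, 2.55], [-1.08, 4.22], [0.17, 2.65], [-2.57, 2.57]. Speed limits (rad/s): [2.79, 2.79, 3.14, 3.14, 3.14, 3.14].

## Interface

Orientations are given as [roll, pitch, yaw] about the fixed x, y, z axes, in that order (R = Rz(yaw) Ry(pitch) Rx(roll)).
In Python, from bench import robot gives the robot as it stands.
- The arm moves only by the tool servo_tool, never from a script. Its argument "rows" is a list of rows, each a list of 2 entries, a list of its own where there are three numbers: the shift along the tool's x, y, z normalised to -1 to 1, where 1 is 0.08 m, then the turn about the tool's z normalised to -1 to 1, where 1 is pi/2 rad. A call has 1 to 12 rows; each row is the pose to reach, as a shift and turn from the pose commanded when the call began, along the tool's axes at that moment; what a row does not reach only later rows make up. A row lasts 1/12 s, in which the tool goes at most 41.7 mm and 7.16 degrees, less where a joint would pass 70% of its speed; a pose out of reach is approached as far as the arm can. A call with a number of a shift or a turn outside -1 to 1 is refused whole. A call with a gripper value outside its range is refused whole. "grip" is the closure, from -1 (fully open) to 1 (shut), set as the call begins (left out, the last holds). The fingers move at their own pace and stop on an object; the grip force is fixed at half the most. Time passes only in rows, so rows that repeat a pose let the fingers close. It gives the time, the measured TCP pose, the force and the opening at its end, in the units of the state.
- robot.get_obs(): the state, without advancing time (a new reading comes with each control period).
- robot.snapshot(name): name is "side" or "top"; returns a dict with "pixels" (420x560x3 uint8, red, green, blue), "camera_matrix" (3x3 intrinsics, pixels), "world_from_camera" (4x4, takes a point from camera to world coordinates). Camera axes: x right, y down, z forward; pixel columns grow to the right and rows downward; lengths in m; the calibration is good to about 2 mm. A picture is of the moment at which its call begins. There is no depth.
- robot.close_job(): hands the job in, once; it reports no verdict.
The state is a dict: "time": time; "joint_positions": joint angles; "qvel": joint speeds; "joint_torque": joint torques, N m; "tool_pos": TCP position; "ee_rot": TCP orientation; "wrist_force": force on the tool from outside, world axes, zero at the start; "wrist_torque": the same for the moment, N m; "width": finger opening in m.
Only numpy, scipy, OpenCV 4.12 (cv2) and the standard library are available. Lean on these libraries where they do the work, as an engineer would, in place of code of your own. Each camera call takes 0.05 s, during which the arm holds its last target.

## Task

The card reader on the counter is standing too high: with the cam lever still open, bring the sliding upper tube of its stand down until the lower rim of the black clamp collar lies within the dark mark band on the post. Then, holding the tube at that height by its black grip bar, squeeze the metal cam lever fully shut towards the bar; never swing the lever shut without holding the bar. Finish while holding: stay squeezed round the bar and the shut lever together and do not let go; leave the cups, bottle and napkin box where they stand.

Things in the scene. Friction and masses are not known exactly. Their poses are not given: they have to be found in the camera images.
- stand: fixed telescopic stand: dark base plate 180 x 180 x 10 mm screwed to the counter, in its middle an upright steel post 22 mm in diameter that runs up inside the sliding upper tube (28 mm diameter, card reader on top). Origin: post axis at counter height; z up along the post.
- mark: height mark: a black band 14 mm tall painted round the post, visible below the collar at the start. Origin: on the post axis, at mid-height of the band (somewhere 140 to 175 mm above the counter). It is flush paint, not a stop: nothing is felt when the collar reaches it.
- grip: black collar (42 mm diameter, 34 mm tall) at the sliding tube's lower end, with a level grip bar to the robot's right. Origin: post axis, at the height of the collar's lower rim (the edge set to the mark). z up; the bar lies along -x, from the collar to x = -112 mm, y = -14 to -2 mm, z = 5 to 29 mm. Above bar and lever all is clear beyond 25 mm from the post axis. It turns with the tube.
- paddle: metal cam lever, 8 mm thick, 22 mm tall. Origin: on its upright pivot pin at x = -19, y = 12, z = 17 mm of grip. It points along its own -x to a rounded tip, 12 mm thick, 89 mm from the pin. Shut, it lies parallel to the bar, outer face at y = 16 mm of grip (tip 19): bar and lever together 30 to 33 mm wide. Open, it stands off on the bar's +y side, together up to 66 mm wide at the tip.
- slide (a joint): height of the sliding tube: the collar's lower rim is 0.130 m + this value above the counter (0 to 0.11 m, up is positive; starts 0.075 to 0.105). Lever open, the tube (0.5 kg with card reader) stays where it is left by about 9 N of friction: about 4 N moves it down, 14 N up, so fingers that rub up or down on bar or lever as they close drag it along.
- tube (a joint): turn of tube, collar, bar, lever and card reader together about the post (rad, positive anticlockwise from above, 0 = bar along the stand's -x; starts within 0.4 either way). Slight friction only, about 1.2 N at the bar's end, so the bar gives way sideways to a closing gripper until the lever is clamped. Any turn is right.
- lever (a joint): angle of the cam lever: 0 = fully shut (parallel to the bar), grows as it opens, at most 0.45 rad; starts at 0.34 to 0.42. It stays where it is left. Near its tip it takes about 5 N to start it moving, up to about 11 N to shut it; just before 0 it passes dead centre, stays shut and clamps the tube on the post.
- bottle: bystander: red squeeze bottle, 58 mm diameter, 190 mm tall, origin at the centre of its underside
- cups: bystander: upright stack of white paper cups, about 84 mm at its widest, 141 mm tall, origin at the centre of its underside
- napkins: bystander: steel napkin box 90 x 140 x 90 mm, origin at the centre of its underside

How it is judged:
By the outcome, as a careful person would: the job done as asked, in the order asked, and still so for the second after the job is handed in, while the arm keeps its last pose, push and grip.
It also fails if it takes over 43 s, if anything falls off the work surface, if the arm or the gripper's body presses on something with over 40 N, if the wrist force passes 120 N, or if a joint passes its speed limit or range.

## Working session

There is one attempt and no reset: what is moved stays moved. The work goes in short steps, Python scripts to look and compute and a tool call to move; the robot and the scene stay as the last step left them, time stands still between calls to the robot, and variables do not carry over. Pictures are saved under pics/ and viewed, and the job is handed in when it is done.

Besides the shell and the picture viewer there is one more tool, called after "Emit:" in YAML: its name, and indented under it one key for each argument. servo_tool: Moves the arm, as the interface text tells. Its arguments: {"type":"object","properties":{"rows":{"type":"array"},"grip":{"type":"number"}},"required":["rows"]}

```bash
ls; mkdir -p pics
python3 - <<'E'
from bench import robot
import cv2,numpy as np
print(robot.get_obs())
for n in("side","top"):
    s=robot.snapshot(n);cv2.imwrite(f"pics/{n}0.png",s["pixels"][:,:,::-1]);np.savez(f"pics/{n}0.npz",**s)
    print(n,s["camera_matrix"].tolist(),s["world_from_camera"].round(4).tolist())
E
```

```text
pics
{'time': 0.0, 'joint_positions': array([ 1.16790033e+00,  8.79853976e-02,  1.37226284e+00, -1.80217257e-05,
        1.68361305e+00, -1.03093836e-01]), 'qvel': array([ 0.00066257, -0.00132231,  0.00032813, -0.00058266,  0.00244537,
       -0.00035709]), 'joint_torque': array([-1.62293825e-03, -3.40171301e+01, -3.02431262e+01,  7.15634529e-02,
        3.29104147e-02, -1.83064817e-04]), 'tool_pos': array([0.16221866, 0.52494716, 0.20428323]), 'ee_rot': array([-3.13933422e+00, -2.15651288e-04,  2.84178824e+00]), 'wrist_force': array([ 0.21425939, -0.61613629, -0.16976725]), 'wrist_torque': array([0.03484315, 0.04035283, 0.02381462]), 'width': 0.0937797548001209}
side [[508.8529190920101, 0.0, 272.98441237695454], [0.0, 508.8529190920101, 203.28682161168314], [0.0, 0.0, 1.0]] [[-0.9703, -0.1338, 0.2013, 0.4279], [-0.2417, 0.5378, -0.8077, 0.9873], [-0.0002, -0.8324, -0.5542, 0.7927], [0.0, 0.0, 0.0, 1.0]]
top [[489.6508000453784, 0.0, 291.582703111698], [0.0, 489.6508000453784, 203.7445817854345], [0.0, 0.0, 1.0]] [[0.0291, -0.998, 0.0566, 0.5867], [-0.9995, -0.0283, 0.0135, 0.0544], [-0.0119, -0.057, -0.9983, 1.1645], [0.0, 0.0, 0.0, 1.0]]
```

View pics/side0.png

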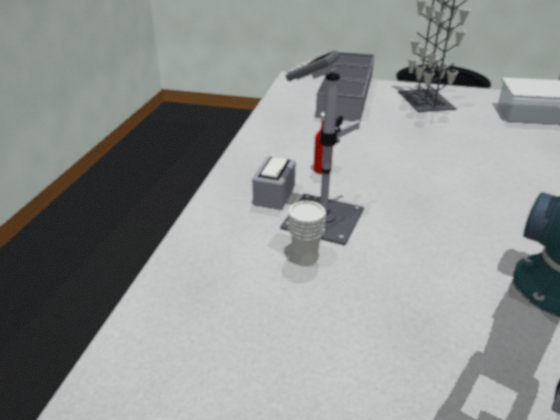

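View pics/top0.png

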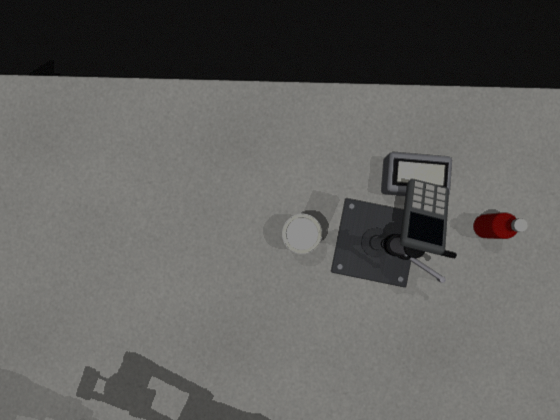

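Run:
```python
import cv2
a=cv2.imread("pics/side0.png")[40:250,260:390];b=cv2.imread("pics/top0.png")[140:300,320:540]
a=cv2.resize(a,None,fx=2.8,fy=2.8,interpolation=cv2.INTER_CUBIC)
a=cv2.convertScaleAbs(a,alpha=1.5,beta=20)
cv2.imwrite("pics/s0c.png",a)
b=cv2.resize(b,None,fx=3.6,fy=3.6,interpolation=cv2.INTER_CUBIC)
cv2.imwrite("pics/t0c.png",cv2.convertScaleAbs(b,alpha=1.8,beta=20))
```

```text
(no output)
```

View pics/s0c.png

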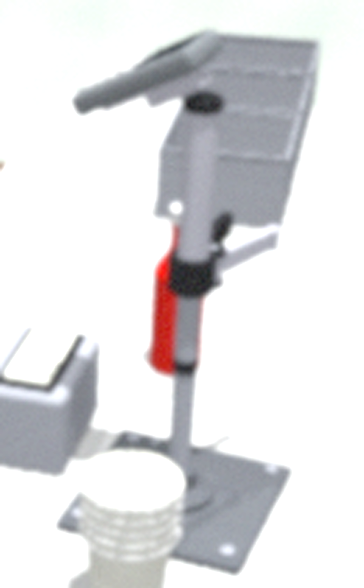

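View pics/t0c.png

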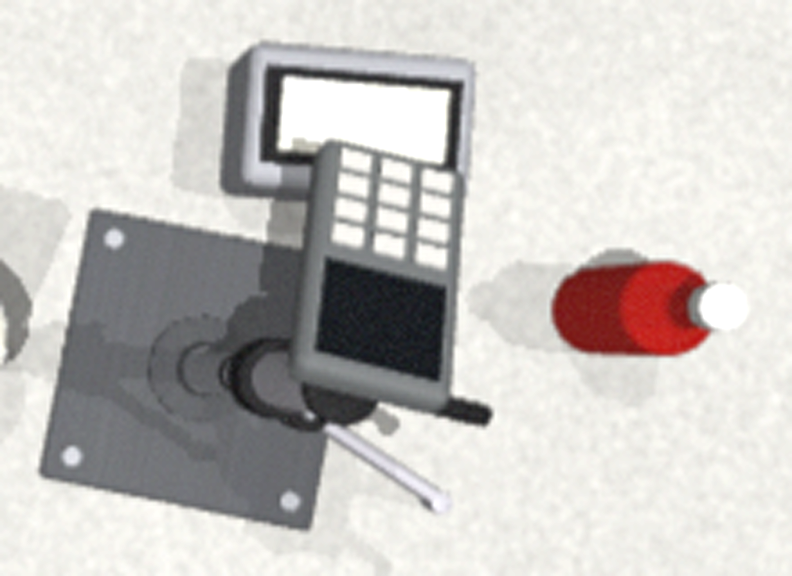

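```bash
cat > h.py <<'E'
import numpy as np,cv2
def ray(s,u,v):
    K=s["camera_matrix"];T=s["world_from_camera"]
    d=T[:3,:3]@np.linalg.solve(K,[u,v,1.]);return T[:3,3],d
def onz(s,u,v,z):
    o,d=ray(s,u,v);return o+d*(z-o[2])/d[2]
def proj(s,p):
    K=s["camera_matrix"];T=np.linalg.inv(s["world_from_camera"])
    q=K@(T[:3,:3]@np.asarray(p)+T[:3,3]);return q[:2]/q[2]
def zfront(s,u,v,ax,r):
    # height of front-most point at radius r round vertical axis ax
    o,d=ray(s,u,v);n=o[:2]-ax;n=n/np.linalg.norm(n)
    p0=ax+r*n;t=((p0-o[:2])@n)/(d[:2]@n);return (o+t*d)
E
python3 - <<'E'
from h import *
s=np.load("pics/side0.npz");t=np.load("pics/top0.npz")
c=lambda x,y:(320+(x+.5)/3.6-.5,140+(y+.5)/3.6-.5)
a=onz(t,*c(114,238),.01);b=onz(t,*c(290,502),.01);d=onz(t,*c(72,457),.01)
ax=(a+b)[:2]/2;print(a,b,d,ax)
print("axis proj side",[proj(s,[*ax,z]).round(1) for z in(.01,.15,.25)])
import sys
px=s["pixels"].astype(int).sum(2)
for r in range(120,200):
    u=np.interp(r,[proj(s,[*ax,.25])[1],proj(s,[*ax,.15])[1]],[proj(s,[*ax,.25])[0],proj(s,[*ax,.15])[0]])
    i=int(round(u));print(r,i,px[r,i-4:i+5],zfront(s,u,r,ax,.021)[2].round(4),zfront(s,u,r,ax,.011)[2].round(4))
E
```

```text
[ 0.65141014 -0.07083417  0.01      ] [ 0.48320274 -0.18858981  0.01      ] [ 0.50799654 -0.04671575  0.01      ] [ 0.56730644 -0.12971199]
axis proj side [array([323.3, 215.3]), array([326.3, 169.9]), array([328.7, 134. ])]
120 329 [285 299 311 317 318 317 310 311 306] 0.296 0.2915
121 329 [279 297 308 316 319 316 313 309 297] 0.2935 0.289
122 329 [284 300 312 316 312 322 319 306 302] 0.291 0.2864
123 329 [283 302 315 316 319 315 308 306 296] 0.2884 0.2839
124 329 [285 301 309 321 316 318 313 310 296] 0.2859 0.2813
125 329 [290 307 313 318 317 319 311 307 295] 0.2833 0.2787
126 329 [290 302 313 317 320 318 316 307 295] 0.2808 0.2761
127 329 [289 306 315 315 321 317 305 301 301] 0.2782 0.2736
128 329 [292 306 311 312 316 315 310 307 304] 0.2757 0.271
129 329 [298 302 309 319 321 316 313 303 293] 0.2731 0.2684
130 329 [291 310 314 323 316 314 302 306 288] 0.2705 0.2658
131 329 [274 296 302 309 305 308 309 295 267] 0.2679 0.2632
132 329 [234 255 271 272 281 272 272 253 223] 0.2653 0.2606
133 329 [160 172 195 204 211 204 196 176 146] 0.2627 0.2579
134 329 [ 89  84 112 121 121 121 120 10
[... 3117 characters left out ...]
282 284 291 303 389 504 572] 0.1094 0.1032
189 326 [305 279 282 289 298 314 400 512 576] 0.1064 0.1002
190 326 [297 277 281 287 290 311 403 515 575] 0.1034 0.0972
191 326 [298 283 287 288 289 314 401 516 577] 0.1004 0.0941
192 326 [294 275 282 285 291 320 407 517 579] 0.0974 0.0911
193 326 [290 276 279 293 291 324 421 523 578] 0.0944 0.0881
194 326 [284 277 286 289 291 329 432 523 575] 0.0914 0.085
195 326 [278 281 288 290 291 337 439 531 574] 0.0883 0.082
196 326 [271 280 280 289 297 344 447 529 572] 0.0853 0.0789
197 326 [275 282 283 292 297 340 446 525 556] 0.0823 0.0758
198 326 [271 278 287 285 300 325 400 468 502] 0.0792 0.0728
199 326 [269 277 283 284 291 297 318 352 381] 0.0762 0.0697
```

Run:
```python
from h import *
s=np.load("pics/side0.npz");t=np.load("pics/top0.npz")
c=lambda x,y:(320+(x+.5)/3.6-.5,140+(y+.5)/3.6-.5)
ax=np.array([.5673,-.1297])
e=onz(t,*c(489,413),.252)[:2]-ax; l=onz(t,*c(441,502),.252)[:2]-ax
screw=np.array([0.50799654-0.48320274,-.04671575+.18858981]);print("stand x yaw",np.arctan2(screw[1],screw[0]))
print(e,np.hypot(*e),l,np.hypot(*l))
# bar end centre at (-112,-8): angle
ang=lambda v:np.arctan2(v[1],v[0])
print("grip x yaw",ang(e)-np.arctan2(-8,-112), )
psi=ang(e)-np.arctan2(-8,-112)
R=np.array([[np.cos(psi),-np.sin(psi)],[np.sin(psi),np.cos(psi)]])
lg=R.T@l*1000;print("lever tip in grip",lg,"angle",np.arctan2(lg[1]-12,-(lg[0]+19)))
for gx,gy in((-70,-8),(-90,-8),(-90,2.5),(-90,15)):
    print(gx,gy,ax+R@[gx/1000,gy/1000])
for q in ([0,0,.257],[0,0,.24]): pass
print(proj(t,[*ax,.265]))
```

```text
stand x yaw 1.397784295554307
[-0.01395805 -0.10908146] 0.10997086861074097 [-0.06008043 -0.08505966] 0.10413838525131398
grip x yaw 1.3722206256693734
lever tip in grip [-95.24037164  42.11976844] angle 0.3762433204686947
-70 -8 [ 0.56133366 -0.19990258]
-90 -8 [ 0.5573882  -0.21950956]
-90 2.5 [ 0.54709454 -0.21743819]
-90 15 [ 0.53484018 -0.21497227]
[397.8855266  245.24388715]
```

Run:
```python
from h import *
s=np.load("pics/side0.npz");t=np.load("pics/top0.npz")
ax=np.array([.5673,-.1297])
print("cap top z",zfront(s,332.5,75.7,ax,.0)[2])
c=lambda x,y:(320+(x+.5)/3.6-.5,140+(y+.5)/3.6-.5)
for z in(.4,.45,.5): print(z,[onz(t,*c(*p),z)[:2].round(3) for p in((295,370),(447,405),(325,145),(462,172))])
print("bottle",onz(t,483.9-4,226,0),"cups",onz(t,302,234,.141),"nap",onz(t,420,172,.09))
```

```text
cap top z 0.39519171810336845
0.4 [array([ 0.575, -0.108]), array([ 0.562, -0.173]), array([ 0.673, -0.119]), array([ 0.662, -0.179])]
0.45 [array([ 0.576, -0.097]), array([ 0.563, -0.158]), array([ 0.667, -0.108]), array([ 0.658, -0.163])]
0.5 [array([ 0.576, -0.087]), array([ 0.565, -0.143]), array([ 0.661, -0.096]), array([ 0.653, -0.148])]
bottle [ 0.61265199 -0.37661075  0.        ] cups [0.58214535 0.04474186 0.141     ] nap [ 0.72553342 -0.2113336   0.09      ]
```

Emit:
servo_tool:
  rows:
    - [[0,-0.2,-0.2],0.1]
    - [[0,-0.4,-0.4],0.2]
    - [[0,-0.6,-0.6],0.3]
    - [[0,-0.8,-0.8],0.4]
    - [[0,-1,-1],0.5]
    - [[0,-1,-1],0.58]
    - [[0,-1,-1],0.66]
    - [[0,-1,-1],0.74]
    - [[0,-1,-1],0.82]
    - [[0,-1,-1],0.88]
    - [[0,-1,-1],0.936]
    - [[0,-1,-1],0.936]
  grip: 1

```text
time: 1.1
tool_pos: [0.1387, 0.4488, 0.2849]
ee_rot: [-3.141, 0.001, 1.366]
wrist_force: [-0.1, -0.1, -0.5]
width: 0.0179
```

Emit:
servo_tool:
  rows:
    - [[-0.4,0.26,-0.1],0]
    - [[-0.8,0.52,-0.2],0]
    - [[-1,0.65,-0.3],0]

```text
time: 1.35
tool_pos: [0.1743, 0.3578, 0.3093]
ee_rot: [3.141, 0.002, 1.371]
wrist_force: [0.6, 0.6, 1.0]
width: 0.001
```

Emit:
servo_tool:
  rows:
    - [[-0.4,0.26,0],0]
    - [[-0.8,0.52,0],0]
    - [[-1,0.65,0],0]

```text
time: 1.6
tool_pos: [0.2095, 0.2689, 0.3096]
ee_rot: [3.14, 0.0, 1.37]
wrist_force: [0.2, 0.5, 0.2]
width: 0.0003
```

Emit:
servo_tool:
  rows:
    - [[-0.4,0.26,0],0]
    - [[-0.8,0.52,0],0]
    - [[-1,0.65,0],0]

```text
time: 1.85
tool_pos: [0.2445, 0.1802, 0.3092]
ee_rot: [3.141, 0.001, 1.369]
wrist_force: [0.0, -0.0, 0.1]
width: 0.0006
```

Emit:
servo_tool:
  rows:
    - [[-0.4,0.26,0],0]
    - [[-0.8,0.52,0],0]
    - [[-1,0.65,0],0]

```text
time: 2.1
tool_pos: [0.2797, 0.0913, 0.3091]
ee_rot: [3.141, 0.001, 1.368]
wrist_force: [0.2, -0.1, 0.2]
width: 0.0007
```

Emit:
servo_tool:
  rows:
    - [[-0.4,0.26,0],0]
    - [[-0.8,0.52,0],0]
    - [[-1,0.65,0],0]

```text
time: 2.35
tool_pos: [0.3149, 0.0024, 0.3087]
ee_rot: [-3.141, 0.001, 1.368]
wrist_force: [0.7, 0.6, -0.2]
width: 0.0001
```

Emit:
servo_tool:
  rows:
    - [[-0.4,0.26,0],0]
    - [[-0.8,0.52,0],0]
    - [[-1,0.65,0],0]

```text
time: 2.6
tool_pos: [0.35, -0.0864, 0.3084]
ee_rot: [-3.14, 0.001, 1.368]
wrist_force: [0.7, 0.4, -0.1]
width: 0.0006
```

Emit:
servo_tool:
  rows:
    - [[-0.4,0.26,0],0]
    - [[-0.8,0.52,0],0]
    - [[-1,0.65,0],0]
    - [[-1,0.65,0],0]

```text
time: 2.93
tool_pos: [0.3851, -0.1749, 0.3074]
ee_rot: [-3.138, -0.001, 1.367]
wrist_force: [-0.4, 0.4, -1.1]
width: 0.0006
```

Emit:
servo_tool:
  rows:
    - [[-0.13,0.3,0],0]
    - [[-0.13,0.7,0],0]
    - [[-0.13,1,0],0]

```text
time: 3.18
tool_pos: [0.462, -0.1976, 0.3092]
ee_rot: [-3.142, -0.001, 1.371]
wrist_force: [0.0, -0.3, -0.4]
width: 0.0006
```

Emit:
servo_tool:
  rows:
    - [[0,0.4,0],0]
    - [[0,0.8,0],0]
    - [[0,1,0],0]
    - [[0,1,0],0]

```text
time: 3.52
tool_pos: [0.5414, -0.2128, 0.3071]
ee_rot: [-3.138, -0.002, 1.374]
wrist_force: [-0.4, -0.2, -0.7]
width: 0.0003
```

```bash
cat > look.py <<'E'
import sys,cv2,numpy as np
from bench import robot
k=sys.argv[1]
o=robot.get_obs();print(o["time"],o["tool_pos"].round(4),o["ee_rot"].round(4),o["wrist_force"].round(1),o["width"])
s=robot.snapshot("side");t=robot.snapshot("top")
np.savez(f"pics/side{k}.npz",**s);np.savez(f"pics/top{k}.npz",**t)
a=cv2.resize(s["pixels"][40:250,250:400,::-1],None,fx=2.6,fy=2.6,interpolation=cv2.INTER_CUBIC)
b=cv2.resize(t["pixels"][150:300,320:500,::-1],None,fx=2.2,fy=2.2,interpolation=cv2.INTER_CUBIC)
c=np.zeros((546,390+396,3),np.uint8);c[:a.shape[0],:390]=a;c[:b.shape[0],390:]=b
cv2.imwrite(f"pics/v{k}.png",cv2.convertScaleAbs(c,alpha=1.6,beta=20))
E
python3 look.py 1
```

```text
3.5167 [ 0.5414 -0.2128  0.3071] [-3.1385e+00 -1.6000e-03  1.3736e+00] [-0.4 -0.2 -0.7] 0.00034729639003718964
```

View pics/v1.png

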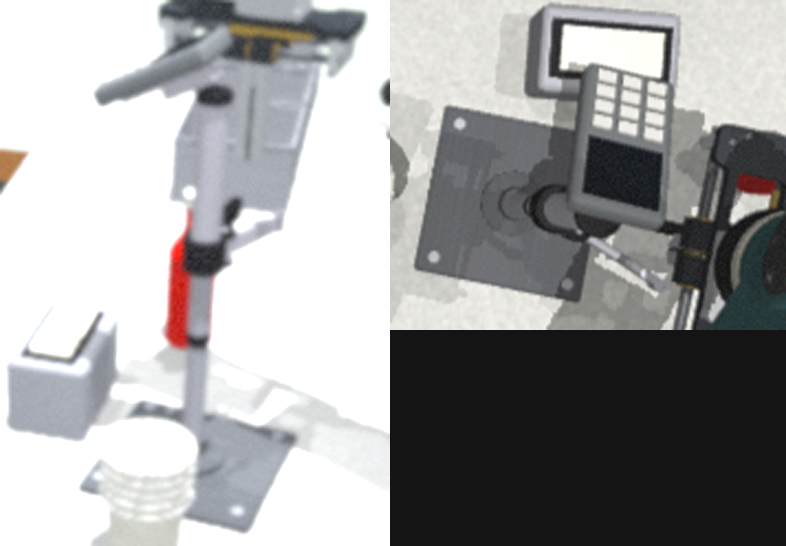

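Emit:
servo_tool:
  rows:
    - [[-0.07,0.21,0],0]
    - [[-0.07,0.21,0.2],0]
    - [[-0.07,0.21,0.4],0]
    - [[-0.07,0.21,0.5],0]
    - [[-0.07,0.21,0.55],0]

```text
time: 4.03
tool_pos: [0.5533, -0.2218, 0.2646]
ee_rot: [-3.14, -0.001, 1.371]
wrist_force: [-1.0, 0.4, 0.4]
width: 0.0005
```

Emit:
servo_tool:
  rows:
    - [[0,0,0.03],0]
    - [[0,0,0.06],0]
    - [[0,0,0.09],0]
    - [[0,0,0.12],0]

```text
time: 4.37
tool_pos: [0.555, -0.2227, 0.2568]
ee_rot: [3.14, 0.0, 1.372]
wrist_force: [-1.4, -0.8, 0.1]
width: 0.0004
```

Emit:
servo_tool:
  rows:
    - [[0,0,0.03],0]
    - [[0,0,0.06],0]
    - [[0,0,0.09],0]
    - [[0,0,0.12],0]

```text
time: 4.7
tool_pos: [0.5551, -0.2227, 0.2473]
ee_rot: [3.14, 0.0, 1.372]
wrist_force: [-1.0, 0.4, 5.3]
width: 0.0003
```

```bash
python3 look.py 2
```

```text
4.7 [ 0.5551 -0.2227  0.2473] [3.1399e+00 4.0000e-04 1.3716e+00] [-1.   0.4  5.3] 0.00031836569537956966
```

View pics/v2.png

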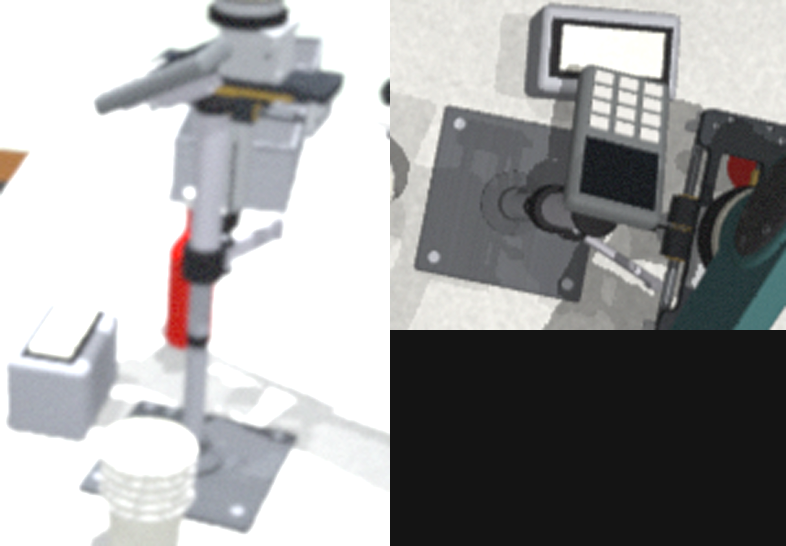

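Emit:
servo_tool:
  rows:
    - [[0,0,0.05],0]
    - [[0,0,0.1],0]
    - [[0,0,0.15],0]
    - [[0,0,0.2],0]
    - [[0,0,0.26],0]
    - [[0,0,0.32],0]
    - [[0,0,0.38],0]
    - [[0,0,0.44],0]
    - [[0,0,0.5],0]
    - [[0,0,0.55],0]
    - [[0,0,0.59],0]
    - [[0,0,0.62],0]

```text
time: 5.8
tool_pos: [0.5552, -0.2227, 0.1965]
ee_rot: [3.141, 0.0, 1.372]
wrist_force: [0.3, 0.1, 5.1]
width: 0.0005
```

```bash
cat > rim.py <<'E'
import sys
from h import *
s=np.load(f"pics/side{sys.argv[1]}.npz");ax=np.array([.5673,-.1297])
g=cv2.cvtColor(s["pixels"],cv2.COLOR_RGB2GRAY).astype(float)
zs=np.arange(.13,.27,.0005);n=s["world_from_camera"][:2,3]-ax;n/=np.linalg.norm(n);pe=np.array([-n[1],n[0]])
prev=None
for r in(.021,.011):
    v=[]
    for z in zs:
        v.append(np.mean([cv2.remap(g,np.float32([[q[0]]]),np.float32([[q[1]]]),cv2.INTER_LINEAR)[0,0] for q in [proj(s,[*(ax+r*n+k*pe),z]) for k in(-.004,-.002,0,.002,.004)]]))
    v=np.array(v);m=(v[:-1]-50)*(v[1:]-50)<0
    print("r",r,"crossings",[(round(zs[i],4),"dark above" if v[i+1]<v[i] else "light above") for i in np.where(m)[0]])
E
python3 rim.py 0;python3 rim.py 2; python3 look.py 3; python3 rim.py 3
```

```text
r 0.021 crossings [(np.float64(0.1525), 'dark above'), (np.float64(0.163), 'light above'), (np.float64(0.228), 'dark above'), (np.float64(0.261), 'light above')]
r 0.011 crossings [(np.float64(0.1465), 'dark above'), (np.float64(0.157), 'light above'), (np.float64(0.223), 'dark above'), (np.float64(0.256), 'light above')]
r 0.021 crossings [(np.float64(0.1525), 'dark above'), (np.float64(0.1625), 'light above'), (np.float64(0.2195), 'dark above'), (np.float64(0.252), 'light above')]
r 0.011 crossings [(np.float64(0.147), 'dark above'), (np.float64(0.157), 'light above'), (np.float64(0.2145), 'dark above'), (np.float64(0.2475), 'light above')]
5.8 [ 0.5552 -0.2227  0.1965] [3.1407e+00 1.0000e-04 1.3715e+00] [0.3 0.1 5.1] 0.0005319318542360219
r 0.021 crossings [(np.float64(0.152), 'dark above'), (np.float64(0.2015), 'light above')]
r 0.011 crossings [(np.float64(0.1465), 'dark above'), (np.float64(0.1965), 'light above')]
```

View pics/v3.png

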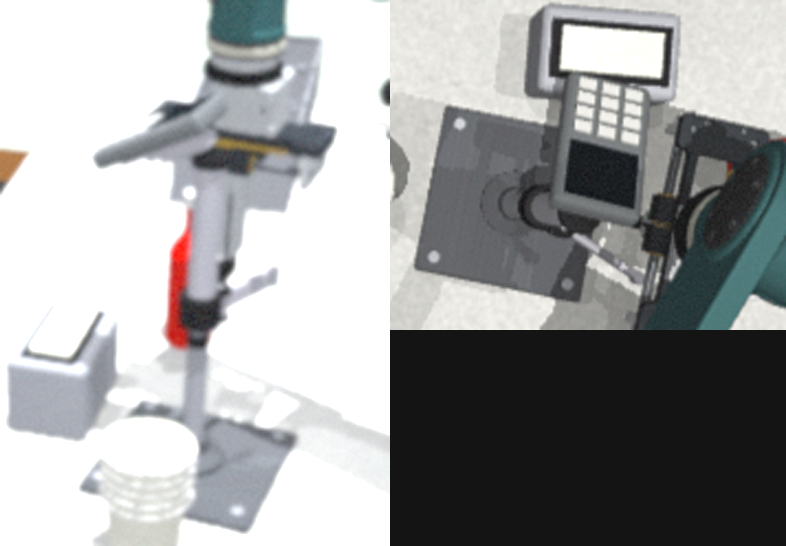

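Emit:
servo_tool:
  rows:
    - [[0,0,0.04],0]
    - [[0,0,0.08],0]
    - [[0,0,0.12],0]
    - [[0,0,0.16],0]
    - [[0,0,0.19],0]
    - [[0,0,0.19],0]

```text
time: 6.4
tool_pos: [0.5548, -0.2226, 0.1806]
ee_rot: [-3.141, -0.0, 1.371]
wrist_force: [1.0, -0.3, 2.4]
width: 0.0001
```

```bash
python3 look.py 4; python3 rim.py 4
```

```text
6.4 [ 0.5548 -0.2226  0.1806] [-3.1411e+00 -1.0000e-04  1.3714e+00] [ 1.  -0.3  2.4] 0.00010333531833437223
r 0.021 crossings [(np.float64(0.152), 'dark above'), (np.float64(0.1855), 'light above')]
r 0.011 crossings [(np.float64(0.146), 'dark above'), (np.float64(0.18), 'light above')]
```

View pics/v4.png

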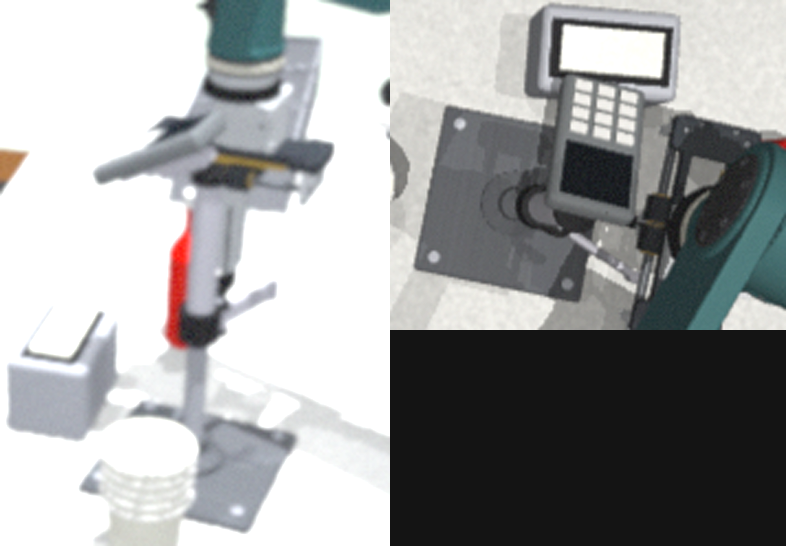

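Emit:
servo_tool:
  rows:
    - [[0,0,-0.1],0]
    - [[0,0,-0.25],0]
    - [[0,0,-0.4],0]
    - [[0,-0.1,-0.4],0]
    - [[0,-0.2,-0.4],0]
    - [[0,-0.29,-0.4],0]
    - [[0,-0.29,-0.4],0]
    - [[0,-0.29,-0.4],0]
    - [[0,-0.29,-0.4],0]
    - [[0,-0.29,-0.4],0]
    - [[0,-0.29,-0.4],0]
    - [[0,-0.29,-0.4],0]
  grip: -1

```text
time: 7.5
tool_pos: [0.5323, -0.218, 0.2132]
ee_rot: [-3.141, -0.0, 1.372]
wrist_force: [-0.1, 0.1, 0.4]
width: 0.0767
```

```bash
python3 look.py 5; python3 rim.py 5
python3 - <<'E'
import cv2,numpy as np
t=np.load("pics/top5.npz")["pixels"][200:300,380:500,::-1]
s=np.load("pics/side5.npz")["pixels"][110:200,290:380,::-1]
a=cv2.resize(t,None,fx=4,fy=4,interpolation=cv2.INTER_CUBIC);b=cv2.resize(s,None,fx=3.5,fy=3.5,interpolation=cv2.INTER_CUBIC)
c=np.zeros((400,800,3),np.uint8);c[:400,:480]=a;c[:315,480:795]=b;cv2.imwrite("pics/t5c.png",cv2.convertScaleAbs(c,alpha=2,beta=20))
E
```

```text
7.5 [ 0.5323 -0.218   0.2132] [-3.1412e+00 -2.0000e-04  1.3716e+00] [-0.1  0.1  0.4] 0.07671048003348621
r 0.021 crossings [(np.float64(0.152), 'dark above'), (np.float64(0.1855), 'light above')]
r 0.011 crossings [(np.float64(0.1465), 'dark above'), (np.float64(0.18), 'light above')]
```

View pics/v5.png

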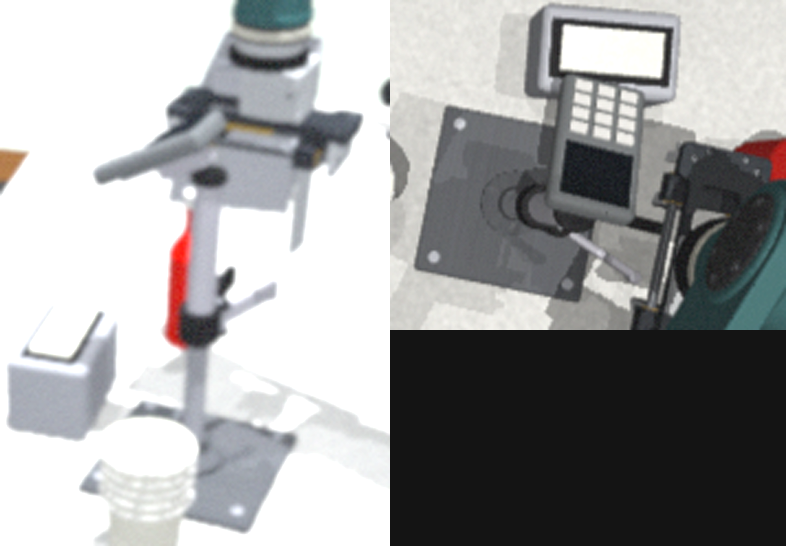

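View pics/t5c.png

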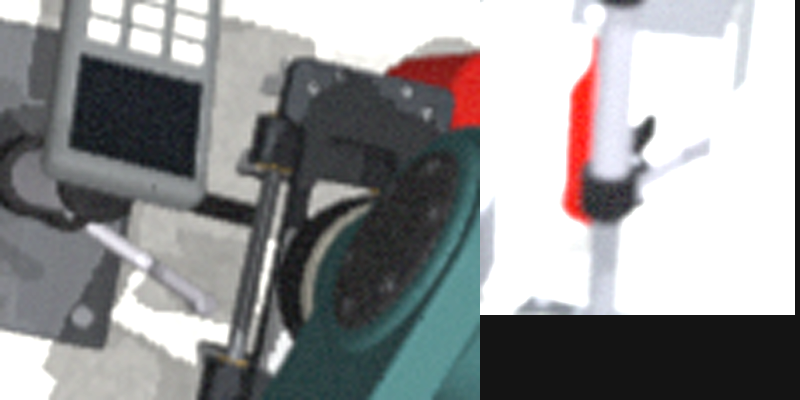

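Run:
```python
from h import *
t=np.load("pics/top5.npz");ax=np.array([.5673,-.1297]);psi=1.3722
R=np.array([[np.cos(psi),-np.sin(psi)],[np.sin(psi),np.cos(psi)]])
c=lambda x,y:(380+(x+.5)/4-.5,200+(y+.5)/4-.5)
for n,p in(("tip",(208,304)),("bar up edge",(240,200)),("bar low edge",(240,223)),("bar up2",(212,194)),("bar low2",(212,217))):
    print(n,(R.T@(onz(t,*c(*p),.1785)[:2]-ax)*1000).round(1))
print("tool",(R.T@(np.array([.5323,-.218])-ax)*1000).round(1))
```

```text
tip [-96.   42.2]
bar up edge [-100.7  -12. ]
bar low edge [-103.1   -0.8]
bar up2 [-86.5 -11.7]
bar low2 [-88.9  -0.5]
tool [-93.5  16.9]
```

Emit:
servo_tool:
  rows:
    - [[0,0,0],0]
    - [[0,0,0],0]
    - [[0,0,0],0]
    - [[0,0,0.1],0]
    - [[0,0,0.2],0]
    - [[0,0,0.3],0]
    - [[0,0,0.4],0]
    - [[0,0,0.5],0]
    - [[0,0,0.6],0]
    - [[0,0,0.7],0]
    - [[0,0,0.79],0]
    - [[0,0,0.79],0]

```text
time: 8.6
tool_pos: [0.5312, -0.2175, 0.1479]
ee_rot: [-3.138, -0.001, 1.372]
wrist_force: [-0.2, -0.2, -0.3]
width: 0.0938
```

```bash
python3 look.py 6; python3 rim.py 6
```

```text
8.6 [ 0.5312 -0.2175  0.1479] [-3.1380e+00 -1.1000e-03  1.3715e+00] [-0.2 -0.2 -0.3] 0.09379660614004065
r 0.021 crossings [(np.float64(0.152), 'dark above'), (np.float64(0.1855), 'light above')]
r 0.011 crossings [(np.float64(0.146), 'dark above'), (np.float64(0.18), 'light above')]
```

View pics/v6.png

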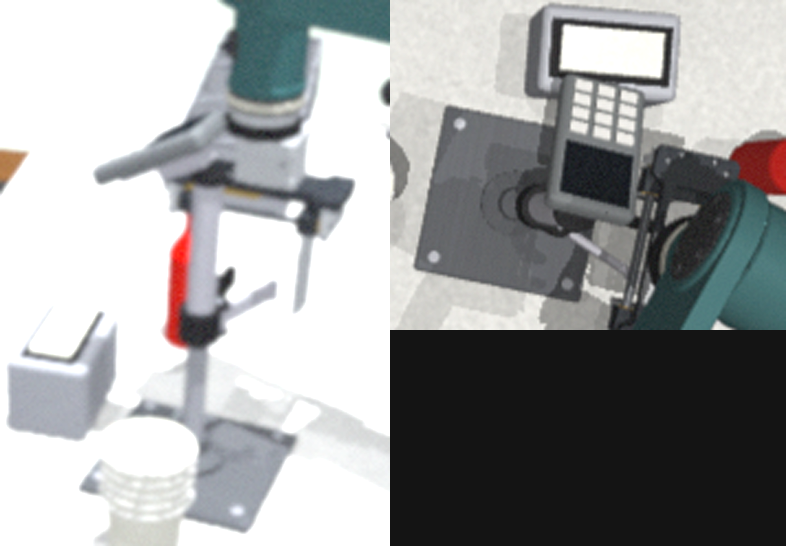

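Emit:
servo_tool:
  rows:
    - [[0,0,0],0]
    - [[0,0,0],0]
    - [[0,0,0],0]
    - [[0,0,0],0]
    - [[0,0,0],0]
    - [[0,0,0],0]
    - [[0,0,0],0]
    - [[0,0,0],0]
  grip: -0.32

```text
time: 9.37
tool_pos: [0.5322, -0.218, 0.1503]
ee_rot: [3.142, -0.0, 1.372]
wrist_force: [0.7, 0.3, 0.3]
width: 0.0621
```

```bash
python3 look.py 7; python3 rim.py 7
```

```text
9.3667 [ 0.5322 -0.218   0.1503] [ 3.1416e+00 -1.0000e-04  1.3715e+00] [0.7 0.3 0.3] 0.06206756316040554
r 0.021 crossings [(np.float64(0.152), 'dark above'), (np.float64(0.1855), 'light above')]
r 0.011 crossings [(np.float64(0.146), 'dark above'), (np.float64(0.18), 'light above')]
```

View pics/v7.png

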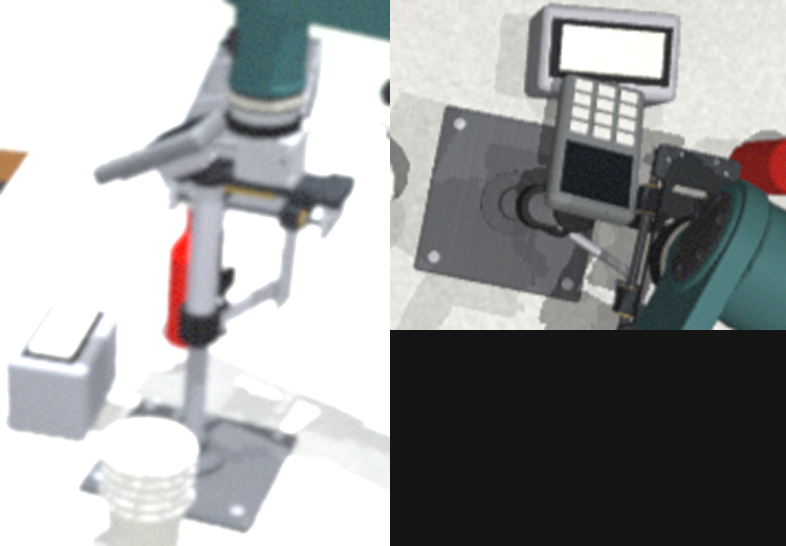

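Emit:
servo_tool:
  rows:
    - [[0,0.01,0],0]
    - [[0,0.02,0],0]
    - [[0,0.03,0],0]
    - [[0,0.04,0],0]
    - [[0,0.04,0],0]
    - [[0,0.04,0],0]
  grip: -0.19

```text
time: 9.97
tool_pos: [0.5343, -0.2196, 0.1502]
ee_rot: [-3.14, 0.002, 1.371]
wrist_force: [-3.6, -3.1, 0.8]
width: 0.0561
```

Emit:
servo_tool:
  rows:
    - [[0,0.01,0],0]
    - [[0,0.02,0],0]
    - [[0,0.03,0],0]
    - [[0,0.04,0],0]
    - [[0,0.04,0],0]
    - [[0,0.04,0],0]
  grip: -0.06

```text
time: 10.47
tool_pos: [0.538, -0.2202, 0.1501]
ee_rot: [-3.141, 0.002, 1.371]
wrist_force: [-2.7, -4.7, 1.0]
width: 0.0499
```

```bash
python3 look.py 8; python3 rim.py 8
```

```text
10.4667 [ 0.538  -0.2202  0.1501] [-3.1408e+00  1.6000e-03  1.3706e+00] [-2.7 -4.7  1. ] 0.049885940450098656
r 0.021 crossings [(np.float64(0.152), 'dark above'), (np.float64(0.1855), 'light above')]
r 0.011 crossings [(np.float64(0.146), 'dark above'), (np.float64(0.18), 'light above')]
```

View pics/v8.png

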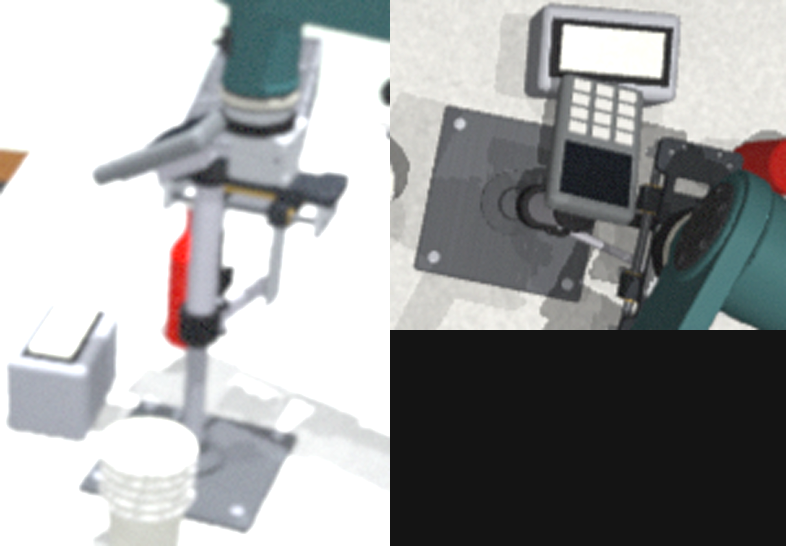

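Emit:
servo_tool:
  rows:
    - [[0,0.01,0],0]
    - [[0,0.02,0],0]
    - [[0,0.03,0],0]
    - [[0,0.04,0],0]
    - [[0,0.04,0],0]
    - [[0,0.04,0],0]
  grip: 0.07

```text
time: 11.07
tool_pos: [0.5415, -0.2209, 0.1501]
ee_rot: [3.142, 0.002, 1.371]
wrist_force: [-2.6, -4.2, -1.2]
width: 0.0436
```

Emit:
servo_tool:
  rows:
    - [[0,0.01,0],0]
    - [[0,0.02,0],0]
    - [[0,0.03,0],0]
    - [[0,0.04,0],0]
    - [[0,0.04,0],0]
    - [[0,0.04,0],0]
  grip: 0.2

```text
time: 11.57
tool_pos: [0.5448, -0.2215, 0.1501]
ee_rot: [3.141, 0.001, 1.371]
wrist_force: [-1.7, -5.1, -0.8]
width: 0.038
```

```bash
python3 look.py 9; python3 rim.py 9
```

```text
11.5667 [ 0.5448 -0.2215  0.1501] [3.1413e+00 1.4000e-03 1.3707e+00] [-1.7 -5.1 -0.8] 0.03797586190090909
r 0.021 crossings [(np.float64(0.152), 'dark above'), (np.float64(0.186), 'light above')]
r 0.011 crossings [(np.float64(0.146), 'dark above'), (np.float64(0.1805), 'light above')]
```

View pics/v9.png

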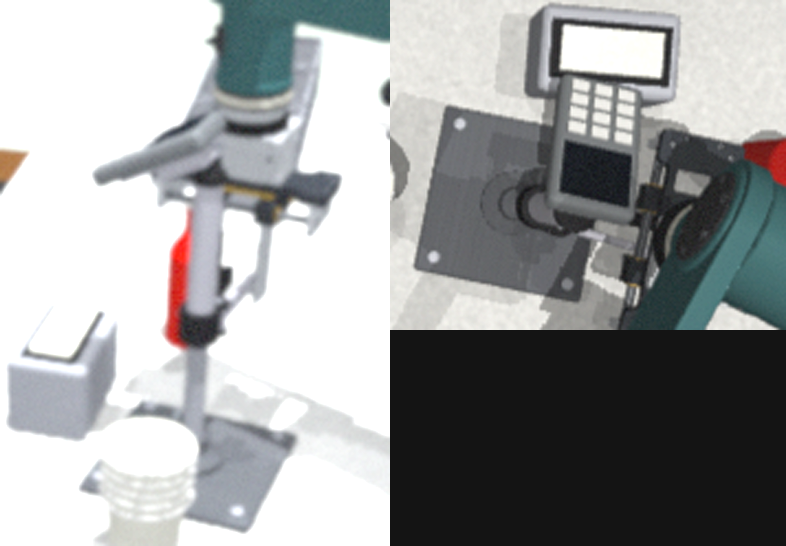

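Emit:
servo_tool:
  rows:
    - [[0,0.01,0],0]
    - [[0,0.02,0],0]
    - [[0,0.03,0],0]
    - [[0,0.03,0],0]
    - [[0,0.03,0],0]
    - [[0,0.03,0],0]
    - [[0,0.03,0],0]
    - [[0,0.03,0],0]
  grip: 1

```text
time: 12.33
tool_pos: [0.5474, -0.2222, 0.1501]
ee_rot: [3.14, 0.002, 1.37]
wrist_force: [0.0, -5.0, -1.6]
width: 0.0301
```

```bash
python3 look.py 10; python3 rim.py 10
```

```text
12.3333 [ 0.5474 -0.2222  0.1501] [3.1404e+00 1.7000e-03 1.3703e+00] [ 0.  -5.  -1.6] 0.030118456784712377
r 0.021 crossings [(np.float64(0.152), 'dark above'), (np.float64(0.1855), 'light above')]
r 0.011 crossings [(np.float64(0.146), 'dark above'), (np.float64(0.18), 'light above')]
```

View pics/v10.png

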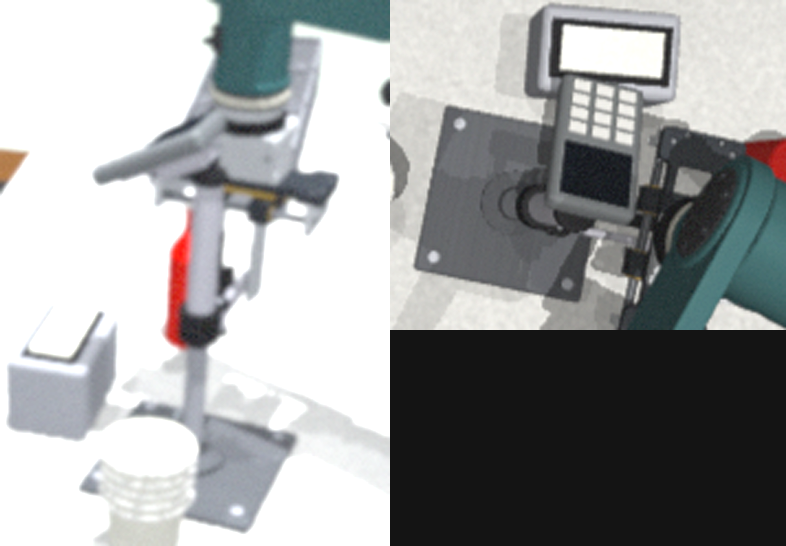

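Run:
```python
import cv2,numpy as np
t=np.load("pics/top10.npz")["pixels"][220:290,390:470,::-1]
s=np.load("pics/side10.npz")["pixels"][110:180,305:375,::-1]
a=cv2.resize(t,None,fx=5,fy=5,interpolation=cv2.INTER_CUBIC);b=cv2.resize(s,None,fx=5,fy=5,interpolation=cv2.INTER_CUBIC)
c=np.hstack([a,b]);cv2.imwrite("pics/t10c.png",cv2.convertScaleAbs(c,alpha=1.8,beta=10))
```

```text
(no output)
```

View pics/t10c.png

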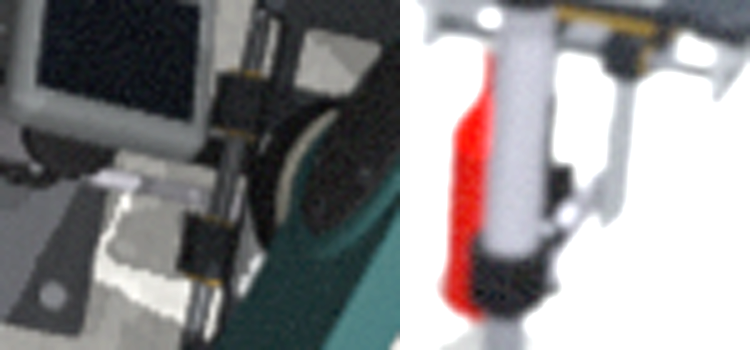

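Emit:
servo_tool:
  rows:
    - [[0,0,0],0]
    - [[0,0,0],0]
    - [[0,0,0],0]
    - [[0,0,0],0]
    - [[0,0,0],0]
    - [[0,0,0],0]

```text
time: 12.93
tool_pos: [0.5475, -0.2222, 0.1501]
ee_rot: [3.14, 0.002, 1.37]
wrist_force: [-0.5, -5.3, -1.4]
width: 0.03
```

Emit:
servo_tool:
  rows:
    - [[0,0,-0.01],0]
    - [[0,0,-0.02],0]
    - [[0,0,-0.02],0]

```text
time: 13.18
tool_pos: [0.5473, -0.2222, 0.1502]
ee_rot: [3.142, 0.001, 1.37]
wrist_force: [0.5, -6.7, -5.4]
width: 0.03
```

Emit:
servo_tool:
  rows:
    - [[0,0,0.01],0]
    - [[0,0,0.02],0]
    - [[0,0,0.02],0]
    - [[0,0,0.02],0]
    - [[0,0,0.02],0]
    - [[0,0,0.02],0]

```text
time: 13.68
tool_pos: [0.5474, -0.2222, 0.1501]
ee_rot: [3.14, 0.002, 1.37]
wrist_force: [-0.9, -4.5, -0.8]
width: 0.0305
```

```bash
python3 look.py 11; python3 rim.py 11
python3 - <<'E'
from h import *
t=np.load("pics/top10.npz");ax=np.array([.5673,-.1297])
c=lambda x,y:(390+(x+.5)/5-.5,220+(y+.5)/5-.5)
p=onz(t,*c(95,178),.18)[:2];q=onz(t,*c(205,196),.18)[:2];d=p-q
print("lever yaw",np.arctan2(d[1],d[0]),(p-ax),(q-ax))
import cv2
cv2.imwrite("pics/top11.png",np.load("pics/top11.npz")["pixels"][:,:,::-1])
E
```

```text
13.6833 [ 0.5474 -0.2222  0.1501] [3.1405e+00 1.7000e-03 1.3703e+00] [-0.9 -4.5 -0.8] 0.030504833278603694
r 0.021 crossings [(np.float64(0.152), 'dark above'), (np.float64(0.1855), 'light above')]
r 0.011 crossings [(np.float64(0.146), 'dark above'), (np.float64(0.18), 'light above')]
lever yaw 1.438115427094827 [-0.02101527 -0.03905846] [-0.02686786 -0.08290957]
```

View pics/top11.png

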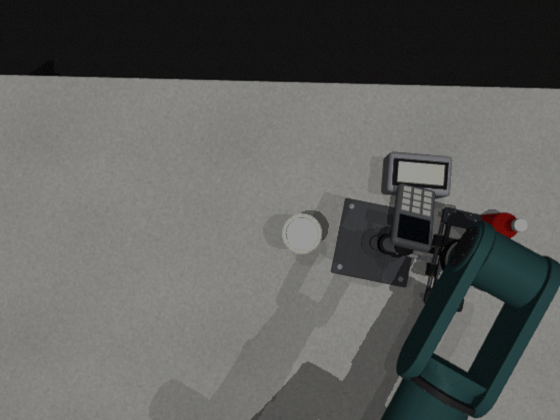

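```bash
python3 -c "
from bench import robot
print(robot.close_job())"
```

```text
the job is handed in; nothing more can be done
None
```

The job is handed in with the gripper still squeezed round the bar and the shut lever. With the lever open, I pushed the tube down about 76 mm with closed fingertips on top of the bar. I then straddled the bar and lever and squeezed in small steps until the lever was shut, finishing at 13.7 s.

**Height:** The last picture puts the collar's lower rim at about 0.1525 m, worked out from its upper edge because the collar now hides the band. The band spans roughly 0.146 to 0.158 m. The height did not change measurably while squeezing.

**Lever:** The opening held steady at 30.0 to 30.5 mm, which is the width with the lever shut. The top view agrees: the lever lies parallel to the bar to within about 0.07 rad, with any error not on the open side.

**Forces and bystanders:** The wrist forces I read stayed below about 10 N. The cups, bottle and napkin box stand where they were in the last top picture.

**Not settled:** My pull-up test of the clamp reached only about 5 N, short of the 14 N that would move an unclamped tube. The clamping is therefore inferred from the lever being fully shut, not tested directly.

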